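Clear the lid and spring open the blue chest

ROBOT

A 6-joint arm with a two-finger parallel gripper is mounted at the origin on the work surface. World frame = base frame: x ahead of the robot, y to its left, z up, the work surface at z = 0. Lengths are in m, angles in rad, forces in N, time in s.
With the tool pointing down it reaches from about 0.25 to 0.8 m from the base axis. Payload 3.9 kg.
Tool frame: the origin (TCP) lies midway between the tips of the shut fingers; the grasp point (between the pads) lies grasp_offset behind it (grasp_offset is the distance from the TCP to the grasp point, in m); z points along the fingers, y is the line along which they close (so a half turn about z gives the same grasp; the last joint's range is limited). The gripper opens to 85 mm and grips with 20 to 120 N. Pads are 22 mm wide; open, the fingers measure 114 mm over their backs; the gripper's body (76 mm by 85 mm) begins 54 mm behind the grasp point. The pads swing forward as they close: fully open they stand 13 mm farther back than shut.
Start: joints at [1.323, 0.26, -0.138, 1.173, 0, 1.571], TCP at [0.129, 0.509, 0.231] pointing down, gripper open.
Joint ranges: [-2.78, 2.78], [-0.83, 1.72], [-1.28, 1.37], [-1.9, 2.12], [-1.57, 1.48], [-3.14, 3.14]. Speed limits (rad/s): [2.57, 2.57, 3.14, 3.14, 3.14, 3.14].

INTERFACE

Orientations are given as a rotation vector (axis times angle).
In Python, from rig import * gives the robot as it stands.
- The arm moves only by the tool jog_arm, never from a script. Its argument "commands" is a list of rows, each a list of 3 entries, a list of its own where there are three numbers: the shift along the world's x, y, z in mm, then the turn, a rotation vector about the world's x, y, z in rad, then the finger opening in mm, from 0 to 85.4. A call has 1 to 12 rows; each row is the pose to reach, as a shift and turn from the pose commanded when the call began; what a row does not reach only later rows make up. A row lasts 1/8 s, in which the tool goes at most 62.5 mm and 10.7 degrees, less where a joint would pass 70% of its speed; a pose out of reach is approached as far as the arm can. A call with a gripper value outside its range is refused whole. The fingers move at their own pace and stop on an object; the grip force is fixed at half the most. Time passes only in rows, so rows that repeat a pose let the fingers close. It gives the time, the measured TCP pose, the force, the opening and the grip force at its end, in the units of the state.
- sense(): the state, without advancing time (a new reading comes with each control period).
- grab_frame(name): name is "scene" or "top"; returns the picture (400x640x3 uint8, blue, green, red); there is no depth.
- calibration(name): a dict with "K" (3x3 intrinsics, pixels), "camera_from_world" (4x4, takes a point from world to camera coordinates). Camera axes: x right, y down, z forward; pixel columns grow to the right and rows downward; lengths in m; the calibration is good to about 2 mm. A picture is of the moment at which its call begins. calibration takes no time and is no camera call.
- finish_job(): hands the job in; it is judged then, once.
The state is a dict: "time": time; "qpos": joint angles; "qd": joint speeds; "tau": joint torques, N m; "position": TCP position; "orientation": TCP orientation; "ft_force": force on the tool from outside, world axes, zero at the start; "wrist_torque": the same for the moment, N m; "gripper_width": finger opening in m; "grasp_force": force on a finger pad.
Only numpy, scipy, OpenCV 4.12 (cv2) and the standard library are available. Lean on these libraries where they do the work, as an engineer would, in place of code of your own. Each camera call takes 0.05 s, during which the arm holds its last target. There are 200 camera calls.

TASK

Open the blue-lidded chest: with a fingertip slide the little red case backwards off the blue lid until it sits wholly on the bare pine deck behind it (slide it, never lift it), then press down the front edge of the blue lid until its catch lets go, and take the finger away so that the lid springs up ajar. Leave the lid ajar, the black lid shut, and all the other things where they are.

Things in the scene. Friction and masses are not known exactly. Their poses are not given: they have to be found in the camera images.
- chest_blue: Plywood chest with a blue lid, fixed on the bench, 260 mm deep (x) by 180 mm wide (y). Origin: centre of its underside, at bench height; +x points to its back, z up. Front face at x=-130 mm. The lid covers x -130 to +20 mm over the full width, its top 110 mm above the bench when shut; behind it lies a fixed pine deck. It may stand left or right of the black one.
- lid_blue (a joint): Hinge of the blue lid, rad: 0 shut and latched, negative pressed in (stop at -0.058: 9 mm at the front edge), positive as the front edge rises. Touch latch: pressing the front edge down about 6 mm (6 to 9 N) frees the catch; as the press is taken away a spring raises the lid to about 0.35 and holds it there. It does not latch again. The red case's weight does not free it.
- lid_blue_press (a point): point on top of the blue lid, on its centre line, 16 mm behind its front edge, at a white press mark 12 x 70 mm; moves with the lid, which is 150 mm deep, 180 mm wide, 14 mm thick and hinged along its back edge (chest x=+20 mm, 103 mm above the bench)
- chest_blue_deck (a point): centre of the top of the blue chest's bare pine deck (chest x +23 to +120 mm, full width), 109 mm above the bench, 1 mm lower than the shut lid; a pine rail 14 mm high stands along the deck's back edge, chest x +120 to +130 mm
- case: small red metal case, 56 mm (x) x 90 mm (y) x 38 mm high, about 0.2 kg, steel clasp on its -x side; lies flat on the blue lid, turned up to 0.3 rad from the chest; origin: centre of its underside
- chest_black: Plywood chest with a black lid, fixed on the bench, 260 mm deep (x) by 180 mm wide (y). Origin: centre of its underside, at bench height; +x points to its back, z up. Front face at x=-130 mm. The lid covers x -130 to +20 mm over the full width, its top 110 mm above the bench when shut; behind it lies a fixed pine deck. To be left alone.
- lid_black (a joint): Hinge of the black lid, rad: 0 shut and latched, negative pressed in (stop at -0.058: 9 mm at the front edge), positive as the front edge rises. Touch latch: pressing the front edge down about 6 mm (6 to 9 N) frees the catch; as the press is taken away a spring raises the lid to about 0.35 and holds it there. It does not latch again. Leave it shut.
- tape: yellow tape measure, 66 x 36 x 60 mm, standing on the black lid; origin: centre of its underside; to be left alone
- screw_tin: small screw jar, 52 mm across, 50 mm high, on the black chest's deck; origin: centre of its underside; to be left alone
- glue: white glue bottle, 60 mm across, 160 mm high, on the bench at the left; origin: centre of its underside; to be left alone
- jar: glass jar, 70 mm across, 90 mm high, on the bench at the right; origin: centre of its underside; to be left alone
- screwdriver: screwdriver with a red handle lying on the bench at the right; to be left alone
- offcut: pine offcut, 110 x 45 x 38 mm, on the bench at the left; origin: centre of its underside; to be left alone
- mug: white mug, 80 mm across, 90 mm high, on the bench at the far left; origin: centre of its underside; to be left alone
There are look-alikes about, which are no part of the job. Several things have the shape of the case; the one meant has the colours described above.

How it is judged:
By the outcome, as a careful person would: the job done as asked, in the order asked, and still so for the second after the job is handed in, with the robot touching nothing.
It also fails if it takes over 45 s, if anything falls off the work surface, if the arm or the gripper's body presses on something with over 40 N, if the wrist force passes 120 N, or if a joint passes its speed limit or range.

## Working session

There is one attempt and no reset: what is moved stays moved. The work goes in short steps, Python scripts to look and compute and a tool call to move; the robot and the scene stay as the last step left them, time stands still between calls to the robot, and variables do not carry over. Pictures are saved under pics/ and viewed, at most 10 in all, crops included, and the job is handed in when it is done.

Besides the shell and the picture viewer there is one more tool, called after "Request:" by a JSON object that holds its "api" and its "payload". jog_arm: Moves the arm, as the interface text tells. Its arguments: {"type":"object","properties":{"commands":{"type":"array","items":{"type":"array"}}},"required":["commands"]}

```bash
mkdir -p pics; python3 - <<'E'
from rig import *
import cv2
for n in("scene","top"):
    cv2.imwrite(f"pics/{n}0.png",grab_frame(n)); c=calibration(n); print(n,c["K"],c["camera_from_world"])
s=sense();print(s["time"],s["position"],s["orientation"],s["gripper_width"])
E
```

```text
scene [[520.36735311   0.         323.26767568]
 [  0.         520.36735311 204.1022362 ]
 [  0.           0.           1.        ]] [[ 0.79548948  0.60586501  0.01113929 -0.37406297]
 [ 0.43441399 -0.55736867 -0.70754834 -0.14890003]
 [-0.42247009  0.56768632 -0.70657714  1.86587873]
 [ 0.          0.          0.          1.        ]]
top [[383.16083392   0.         314.28129737]
 [  0.         383.16083392 202.80165521]
 [  0.           0.           1.        ]] [[-0.02222782 -0.99973614  0.00579391 -0.00285576]
 [-0.98314644  0.02080633 -0.181632    0.47155624]
 [ 0.18146352 -0.00973354 -0.9833495   1.25585944]
 [ 0.          0.          0.          1.        ]]
0.1 [0.12860735 0.50837739 0.23054643] [-3.88120624e-01 -3.11728357e+00  2.73290045e-03] 0.08526430515625298
```

View pics/top0.png

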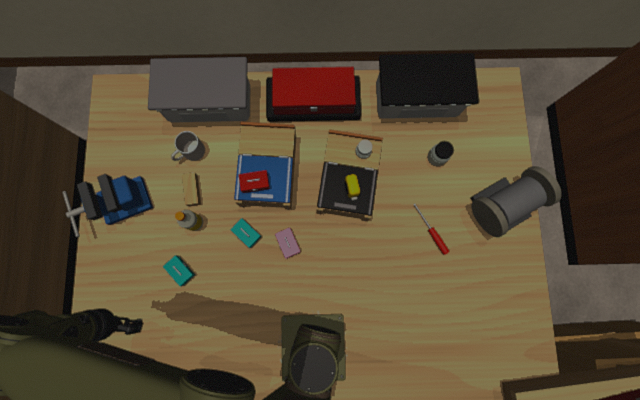

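View pics/scene0.png

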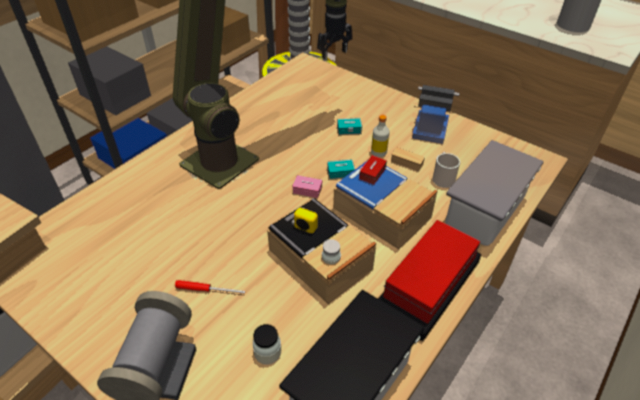

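The blue chest is around px (265,165) in the top view, with the red case at its lid's left (255,181). The black chest is to its right at (348,175). I'll enlarge both views.

```bash
python3 - <<'E'
import cv2
a=cv2.imread("pics/top0.png")[115:215,225:305]; cv2.imwrite("pics/c1.png",cv2.resize(a,None,fx=6,fy=6,interpolation=cv2.INTER_CUBIC)[:600])
b=cv2.imread("pics/scene0.png")[145:245,325:445]; cv2.imwrite("pics/c2.png",cv2.resize(b,None,fx=6,fy=6,interpolation=cv2.INTER_CUBIC))
E
```

```text
(no output)
```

View pics/c1.png

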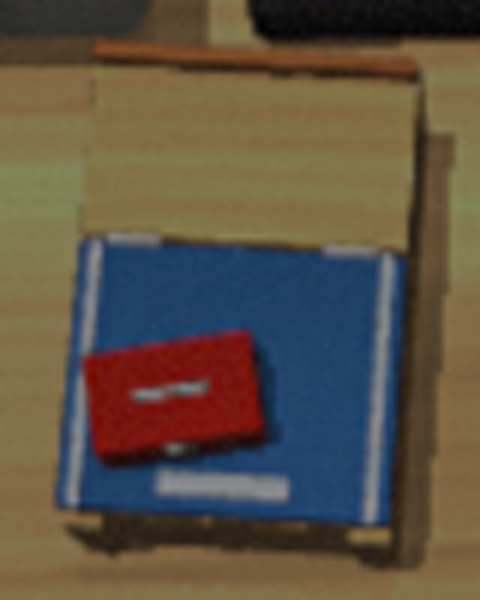

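View pics/c2.png

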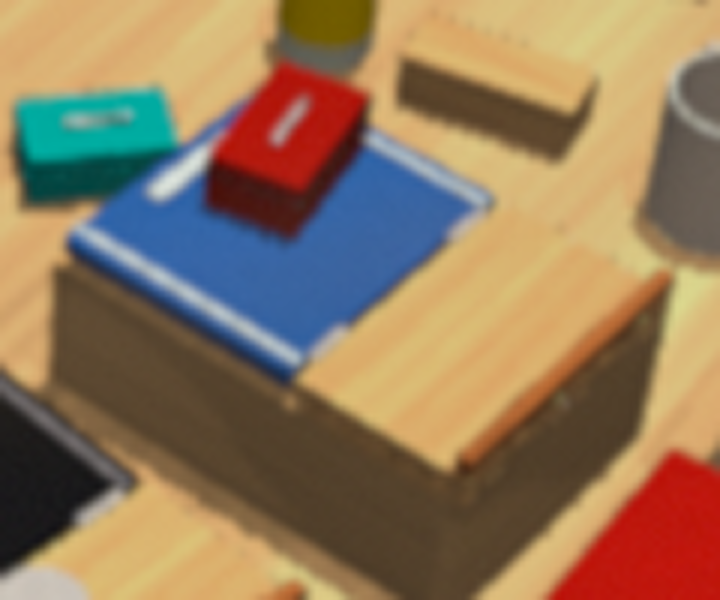

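```bash
cat > h.py <<'E'
from rig import *
import numpy as np, cv2
def w(px,z,n="top"):
    c=calibration(n);K=np.array(c["K"]);T=np.array(c["camera_from_world"]);R,t=T[:3,:3],T[:3,3]
    d=R.T@np.linalg.inv(K)@np.array([*px,1.]);o=-R.T@t
    return (o+d*(z-o[2])/d[2])[:2]
def crop(pts,z,off,n,f=6): return np.array([w(((u+.5)/f-.5+off[0],(v+.5)/f-.5+off[1]),z,n) for u,v in pts])
E
python3 - <<'E'
from h import *
np.set_printoptions(precision=4,suppress=True)
L=crop([(55,508),(393,525),(407,250),(83,238)],.11,(225,115),"top")
print("lid FL FR BR BL",L,[np.linalg.norm(L[i]-L[i-1]) for i in range(4)])
M=crop([(155,470),(290,480),(288,502),(153,494)],.11,(225,115),"top");print("mark",M.mean(0))
C=crop([(84,356),(251,331),(266,428),(96,456)],.148,(225,115),"top");print("case",C,C.mean(0),[np.linalg.norm(C[i]-C[i-1]) for i in range(4)])
S=crop([(68,240),(290,372),(492,198)],.11,(325,145),"scene");print("scene FR BR BL",S)
C2=crop([(283,63),(370,97),(300,192),(210,150)],.148,(325,145),"scene");print("case2",C2,C2.mean(0))
e=(L[0]-L[1])/np.linalg.norm(L[0]-L[1]);print("yaw front",np.arctan2(-e[0],e[1]))
e=(L[3]-L[2]);print("yaw back",np.arctan2(-e[0],e[1]))
e=C[0]-C[1];print("case yaw",np.arctan2(-e[0],e[1]));e=C2[0]-C2[3];print(e);e=C[3]-C[2];print("case yaw",np.arctan2(-e[0],e[1]))
E
```

```text
lid FL FR BR BL [[0.4761 0.2461]
 [0.463  0.0653]
 [0.6161 0.0559]
 [0.6265 0.2332]] [np.float64(0.15094951806531132), np.float64(0.18135623634651896), np.float64(0.15331406889960547), np.float64(0.17758307590118308)]
mark [0.486  0.1571]
case [[0.5497 0.2245]
 [0.5614 0.1368]
 [0.5089 0.129 ]
 [0.4958 0.2175]] [0.5289 0.1769] [np.float64(0.054353326312416246), np.float64(0.08844002894301427), np.float64(0.05313996432782207), np.float64(0.0894974447538389)]
scene FR BR BL [[0.4674 0.0671]
 [0.6125 0.0572]
 [0.6253 0.2319]]
case2 [[0.4991 0.2168]
 [0.551  0.2217]
 [0.5632 0.1358]
 [0.5083 0.1343]] [0.5304 0.1771]
yaw front -0.07225933600458277
yaw back -0.058924068589305614
case yaw 0.13345136381218572
[-0.0092  0.0825]
case yaw 0.1470683896304795
```

Request:
{"api": "jog_arm", "payload": {"commands": [[[50,-50,10],[0,0,0.03],40],[[90,-90,10],[0,0,0.06],40],[[130,-130,10],[0,0,0.09],40],[[170,-170,10],[0,0,0.12],40],[[210,-210,10],[0,0,0.15],40],[[250,-250,10],[0,0,0.183],40],[[290,-288,10],[0,0,0.183],40],[[315,-315,0],[0,0,0.183],40],[[328,-327,0],[0,0,0.183],40],[[328,-327,0],[0,0,0.183],40],[[328,-327,0],[0,0,0.183],40]]}}

```text
time: 1.48
position: [0.456, 0.1828, 0.2314]
orientation: [-0.1, -3.139, -0.001]
ft_force: [0.6, 1.1, -0.6]
gripper_width: 0.0403
grasp_force: 0.0
```

Request:
{"api": "jog_arm", "payload": {"commands": [[[0,0,-40],[0,0,0],40],[[0,0,-75],[0,0,0],40],[[0,0,-100],[0,0,0],40],[[0,0,-112],[0,0,0],40],[[0,0,-112],[0,0,0],40],[[0,0,-112],[0,0,0],40]]}}

```text
time: 2.22
position: [0.4575, 0.1826, 0.1204]
orientation: [0.101, 3.138, 0.001]
ft_force: [-0.4, -0.2, 0.4]
gripper_width: 0.0399
grasp_force: 0.0
```

```bash
python3 - <<'E'
from h import *
s=sense();print(s["position"],s["ft_force"])
a=grab_frame("top")[115:230,220:310];b=grab_frame("scene")[125:240,320:440]
f=lambda i,k:cv2.resize(i,None,fx=k,fy=k,interpolation=cv2.INTER_CUBIC)
A,B=f(a,3.7),f(b,3.7);cv2.imwrite("pics/d1.png",np.hstack([A,B]))
E
```

```text
[0.45747348 0.18261503 0.1204154 ] [-0.4065545  -0.21807051  0.44521269]
```

View pics/d1.png

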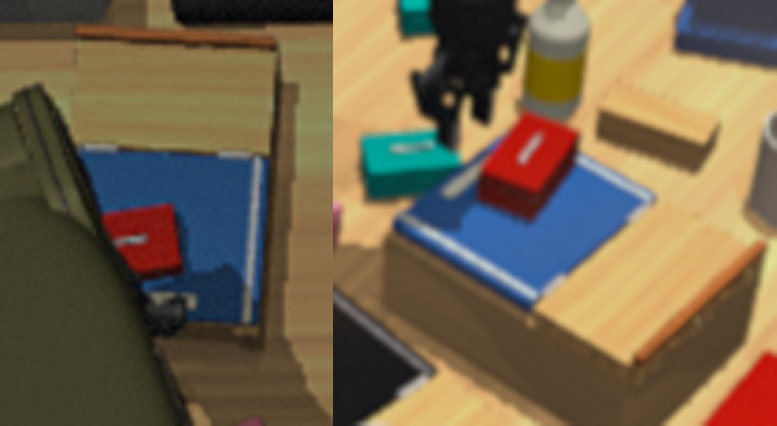

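The fingers stand in front of the lid's front edge, behind the case's clasp side. The case hasn't moved, so I'll push along chest +x.

Request:
{"api": "jog_arm", "payload": {"commands": [[[8,-0.5,0],[0,0,0],40],[[16,-1,0],[0,0,0],40],[[24,-1.5,0],[0,0,0],40],[[32,-2,0],[0,0,0],40],[[40,-2.6,0],[0,0,0],40],[[48,-3.1,0],[0,0,0],40],[[56,-3.6,0],[0,0,0],40],[[64,-4.2,0],[0,0,0],40],[[72,-4.7,0],[0,0,0],40],[[80,-5.2,0],[0,0,0],40],[[88,-5.7,0],[0,0,0],40],[[90,-5.8,0],[0,0,0],40]]}}

```text
time: 3.82
position: [0.5474, 0.1762, 0.1193]
orientation: [0.102, 3.14, 0.0]
ft_force: [-2.0, 0.1, 0.1]
gripper_width: 0.0398
grasp_force: 1.0
```

```bash
python3 - <<'E'
from h import *
a=grab_frame("top")[115:230,220:310];b=grab_frame("scene")[125:240,320:440]
f=lambda i,k:cv2.resize(i,None,fx=k,fy=k,interpolation=cv2.INTER_CUBIC)
A,B=f(a,3.7),f(b,3.7);cv2.imwrite("pics/d2.png",np.hstack([A,B]))
E
```

```text
(no output)
```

View pics/d2.png

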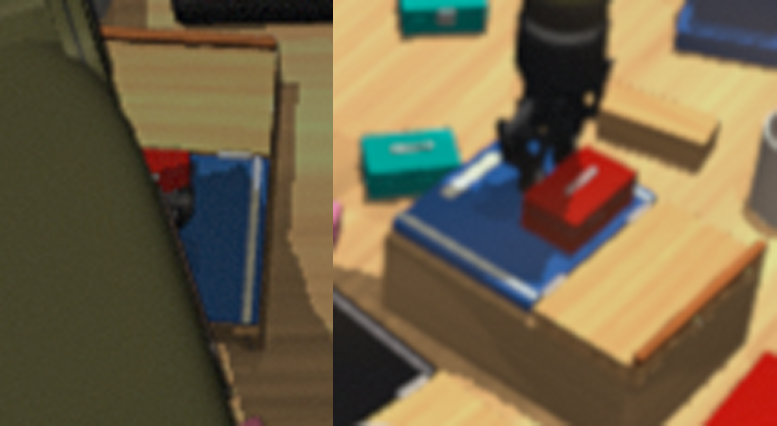

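The case now sits flush against both fingers and square to the chest, with its back edge at the lid's rear. I'll measure how far is left to go.

```bash
python3 - <<'E'
from h import *
C=crop([(588-333,148),(637-333,178),(577-333,226),(525-333,193)],.148,(320,125),"scene",3.7)
ex=np.array([.998,-.065]);ey=np.array([.065,.998]);d=C-[.600,.1466]
print(d@ex,d@ey,(d@ex).mean(),(d@ey).mean())
print((np.array(sense()["position"])[:2]-[.6,.1466])@ex)
E
```

```text
[-0.03713673  0.01631592  0.01368837 -0.04248815] [ 0.0612763   0.05735534 -0.02408498 -0.02026803] -0.012405144990653146 0.01856965444103069
-0.05439116785909821
```

Request:
{"api": "jog_arm", "payload": {"commands": [[[8,-0.5,0],[0,0,0],40],[[16,-1,0],[0,0,0],40],[[24,-1.5,0],[0,0,0],40],[[32,-2,0],[0,0,0],40],[[40,-2.6,0],[0,0,0],40],[[48,-3.1,0],[0,0,0],40],[[56,-3.6,0],[0,0,0],40],[[64,-4.2,0],[0,0,0],40],[[72,-4.7,0],[0,0,0],40],[[80,-5.2,0],[0,0,0],40],[[83,-5.4,0],[0,0,0],40],[[83,-5.4,0],[0,0,0],40]]}}

```text
time: 5.42
position: [0.6305, 0.1708, 0.1195]
orientation: [0.102, 3.139, 0.0]
ft_force: [0.2, -0.4, 0.7]
gripper_width: 0.0402
grasp_force: 0.0
```

Request:
{"api": "jog_arm", "payload": {"commands": [[[-8,0.5,0],[0,0,0],40],[[-25,1.5,0],[0,0,0],40],[[-35,2,20],[0,0,0],40],[[-50,0,50],[0,0,0],20],[[-90,-5,60],[0,0,0],0],[[-130,-12,60],[0,0,0],0],[[-143,-14,50],[0,0,0],0],[[-143,-14,40],[0,0,0],0],[[-143,-14,40],[0,0,0],0]]}}

```text
time: 6.55
position: [0.4873, 0.1569, 0.1595]
orientation: [0.102, 3.139, 0.0]
ft_force: [0.2, -0.2, 0.2]
gripper_width: -0.0002
grasp_force: 0.0
```

```bash
python3 - <<'E'
from h import *
a=grab_frame("top")[115:230,220:310];b=grab_frame("scene")[125:240,320:440]
f=lambda i,k:cv2.resize(i,None,fx=k,fy=k,interpolation=cv2.INTER_CUBIC)
A,B=f(a,3.7),f(b,3.7);cv2.imwrite("pics/d3.png",np.hstack([A,B]))
E
```

```text
(no output)
```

View pics/d3.png

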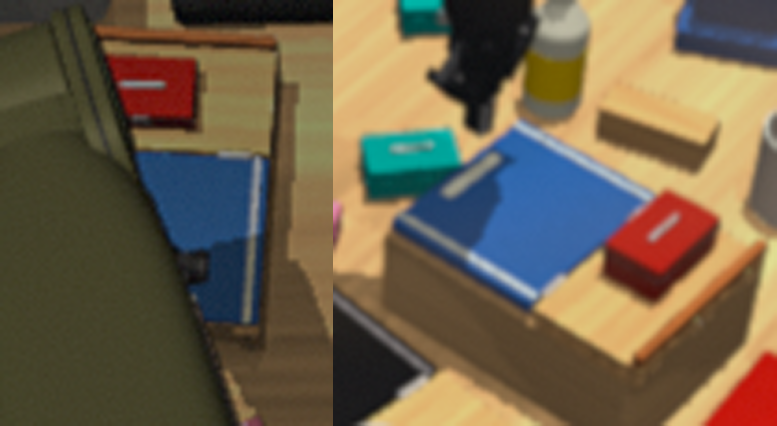

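The case lies wholly on the deck, clear of the lid and the rail. The shut fingers are above the press mark, so I'll press now.

Request:
{"api": "jog_arm", "payload": {"commands": [[[0,0,-25],[0,0,0],0],[[0,0,-40],[0,0,0],0],[[0,0,-46],[0,0,0],0],[[0,0,-49],[0,0,0],0],[[0,0,-51],[0,0,0],0],[[0,0,-53],[0,0,0],0],[[0,0,-54],[0,0,0],0],[[0,0,-54],[0,0,0],0]]}}

```text
time: 7.65
position: [0.4868, 0.1568, 0.1068]
orientation: [0.102, 3.139, 0.001]
ft_force: [-2.8, -1.2, 7.4]
gripper_width: 0.0001
grasp_force: 3.7
```

Request:
{"api": "jog_arm", "payload": {"commands": [[[0,0,-1],[0,0,0],0],[[0,0,-2],[0,0,0],0],[[0,0,-3],[0,0,0],0],[[0,0,-3],[0,0,0],0]]}}

```text
time: 8.15
position: [0.4868, 0.1568, 0.1039]
orientation: [0.102, 3.139, 0.001]
ft_force: [-3.9, -0.8, 8.5]
gripper_width: 0.0004
grasp_force: 4.2
```

Request:
{"api": "jog_arm", "payload": {"commands": [[[0,0,-1],[0,0,0],0],[[0,0,-1],[0,0,0],0],[[0,0,15],[0,0,0],0],[[-10,0,50],[0,0,0],0],[[-30,0,90],[0,0,0],0],[[-70,0,120],[0,0,0],0],[[-110,40,130],[0,0,0],0],[[-150,90,130],[0,0,0],0],[[-180,140,130],[0,0,0],0],[[-210,190,130],[0,0,0],0],[[-230,230,130],[0,0,0],0],[[-230,230,130],[0,0,0],0]]}}

```text
time: 9.65
position: [0.2558, 0.3896, 0.2328]
orientation: [0.094, 3.139, 0.003]
ft_force: [-0.6, -0.6, -0.5]
gripper_width: 0.0001
grasp_force: 0.0
```

```bash
python3 - <<'E'
from h import *
a=grab_frame("top")[115:230,220:310];b=grab_frame("scene")[115:270,260:440]
f=lambda i,k:cv2.resize(i,(0,0),fx=k,fy=k,interpolation=cv2.INTER_CUBIC)
A=f(a,3.7);B=cv2.resize(b,(467,425));A=cv2.resize(A,(333,425));cv2.imwrite("pics/d4.png",np.hstack([A,B]))
E
```

```text
(no output)
```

View pics/d4.png

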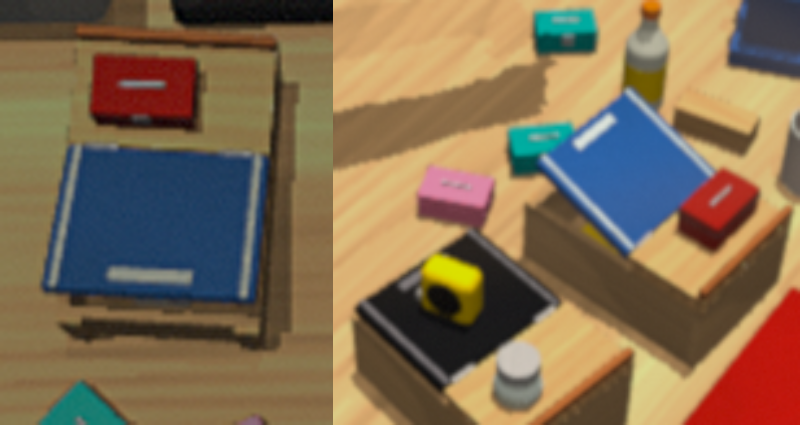

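The blue lid is ajar, and the case sits on the deck (top view, px 145,90). The black lid is shut with the tape measure and jar undisturbed.

```bash
python3 -c "
from rig import *
print(finish_job())"
```

```text
the job is handed in; nothing more can be done
None
```

The job is handed in at about 10 s on the robot's clock: the last pictures show the red case wholly on the blue chest's pine deck, the blue lid sprung ajar, the black lid shut, and nothing else in view moved; I pushed the case with both fingertips slightly apart rather than one, so it would stay square.

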